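# Turn the mixing drum vent-up and vent it

### The arm

A 7-joint arm with a two-finger parallel gripper is mounted at the origin on the work surface. World frame = base frame: x ahead of the robot, y to its left, z up, the work surface at z = 0. Lengths are in m, angles in rad, forces in N, time in s.
With the tool pointing down it reaches from about 0.425 to 1.025 m from the base axis. Payload 9.4 kg.
Tool frame: the origin (TCP) lies at the very end of the fingers, on their centre line; the grasp point (between the pads) lies 19 mm behind it; z points along the fingers, y is the direction in which the jaws open and shut (so a half turn about z gives the same grasp; the last joint's range is limited). The gripper opens to 85 mm and grips with 20 to 120 N. Pads are 22 mm wide; open, the fingers measure 114 mm over their backs; the gripper's body (76 mm by 85 mm) begins 54 mm behind the grasp point. The pads swing forward as they close: fully open they stand 13 mm farther back than shut.
Start: joints at [-1.282, 0.599, -0.003, 1.599, 0.002, 0.943, -0.08], TCP at [0.259, 0.677, 0.231] pointing down, gripper open.
Joint ranges: [-2.57, 2.57], [-0.35, 1.97], [-1.29, 1.29], [0.11, 2.56], [-1.05, 4.19], [0.11, 1.86], [-2.63, 2.63]. Speed limits (rad/s): [2.22, 2.22, 3.01, 3.01, 3.14, 3.14, 3.14].

### API

Orientations are given as a unit quaternion [w, x, y, z].
In Python, from bench import manip, capture, close_job gives the robot as it stands. The module is installed in compiled form; this text tells all that it offers.
- The arm moves only by the tool servo_tool, never from a script. Its argument "targets" is a list of rows, each an object of numbers: "tx", "ty", "tz": the shift along the tool's x, y, z in mm; "yaw": the turn about the tool's z in rad; "fingers": the closure, from -1 (fully open) to 1 (shut). A call has 1 to 20 rows; each row is the pose to reach, as a shift and turn from the pose measured when the call began, along the tool's axes at that moment; what a row does not reach only later rows make up. A row lasts 1/12 s, in which the tool goes at most 41.7 mm and 7.16 degrees, less where a joint would pass 70% of its speed; a pose out of reach is approached as far as the arm can. A call with a gripper value outside its range is refused whole. The fingers move at their own pace and stop on an object; the grip force is fixed at half the most. Time passes only in rows, so rows that repeat a pose let the fingers close. It gives the time, the measured TCP pose, the force and the opening at its end, in the units of the state.
- manip.observe(): the state, without advancing time (a new reading comes with each control period).
- capture(name): name is "scene" or "top" or "wrist"; returns a dict with "image" (420x560x3 uint8, red, green, blue), "mtx" (3x3 intrinsics, pixels), "cam_to_world" (4x4, takes a point from camera to world coordinates); the wrist camera has in their place "mount" (4x4, takes a point from camera to tool coordinates, whose origin is the TCP and whose axes are the flange's). Camera axes: x right, y up, looking along -z (the intrinsics and any distortion apply to the point x, -y, -z); pixel columns grow to the right and rows downward; lengths in m; the calibration is good to about 2 mm. A picture is of the moment at which its call begins: read the wrist's pose just before it. There is no depth.
- close_job(): hands the job in, once; it reports no verdict.
The state is a dict: "clock": time; "joint_positions": joint angles; "joint_velocities": joint speeds; "joint_efforts": joint torques, N m; "ee_pos": TCP position; "eef_rot": TCP orientation; "contact_force": force on the tool from outside, world axes, zero at the start; "moment": the same for the moment, N m; "gripper_width": finger opening in m.
Only numpy, scipy, OpenCV 4.12 (cv2) and the standard library are available. Lean on these libraries where they do the work, as an engineer would, in place of code of your own. Each camera call takes 0.05 s, during which the arm holds its last target.

### The job

Turn the mixing drum by pushing its blue spokes one after another with the fingers until the brass vent stem points straight up and stands still; then gently press the red cap on the stem's end fully down to vent the drum, and let go so that it springs back with the stem still straight up. Do not touch the stem or its cap before it points up, and do not grip or lift anything; leave the glassware and other loose things where they are.

Things in the scene. Friction and masses are not known exactly. Their poses are not given: they have to be found in the camera images.
- stand: fixed stand of a hand-turned tumbling mixer: blue base plate (x -70 to 230, y -90 to 90 mm, 15 thick) and two white posts at x = 26-42 and 184-200 mm, 50 wide, 175 tall, carrying a level axle 150 mm above the bench. Origin on the bench under the spoke wheel's centre; x along the axle from spoke wheel (robot's side) to drum, y to the left as seen by the robot, z up.
- wheel_centre (a point): centre of the spoke wheel, on the axle, 150 mm above the bench. The wheel turns with the drum, in the stand's y-z plane: a steel ring of outer radius 69 mm and six straight spokes 60 degrees apart.
- spoke (a point): tip of one of the six like spokes, 125 mm from the axle. The spokes' ends stand out beyond the ring as blue grips 18 mm thick, from radius 70 to 125 mm. Seen along the axle, the vent stem points midway between two spokes, 30 degrees from each; this spoke is the one 30 degrees on from the stem in the growing sense of joint turn.
- turn (a joint): angle of drum, wheel and stem about the axle, rad. 0 (and every 2 pi) = vent stem straight up; growing = the stem's top goes over towards the stand's -y (right as seen by the robot). No end stops. Stiff with friction: it stays where it is left; about 3 N at a spoke's end turns it.
- stem: brass vent stem standing radially out of the steel drum (radius 60 mm, at stand x = 54 to 174 mm): a rod 14 mm thick with a red push cap at its end, radius 108 to 120 mm, sliding in as it is pressed. Origin on the axle (cap out), 110 mm along the stand's x from the spoke wheel's plane; its z points out along the stem, its x along the axle.
- drum: all that turns: steel drum, spoke wheel and vent stem together. Origin on the axle at the spoke wheel's centre; its x runs along the axle as the stand's, its z points the way the vent stem points.
- vent_top (a point): centre of the outer face of the red push cap (28 mm across) on the end of the vent stem, 120 mm from the axle
- vent (a joint): how far the red cap is pushed in along the stem, m: 0 = out, 0.008 = fully in. Spring return; starts to move at 1.5 N, fully in at 5.5 N.
- amber: bystander, loose: amber glass bottle with black cap, 60 mm across, 130 mm tall; origin at the centre of its underside
- vial: bystander, loose: small clear vial with white cap, 28 mm across, 60 mm tall, standing close beside the mixer; origin at the centre of its underside
- beaker: bystander, loose: empty clear beaker, 66 mm across, 80 mm tall, standing close beside the mixer; origin at the centre of its underside
- cylinder: bystander, loose: green measuring cylinder on a round foot 64 mm across, 154 mm tall; origin at the centre of its underside
- reagent: bystander, loose: white jar with red cap, 56 mm across, 110 mm tall; origin at the centre of its underside
- stirrer: bystander, loose: steel stirring rod, 12 mm thick, 160 mm long, lying on the bench along its own x axis; origin at the centre of its underside

How it is judged:
By the outcome, as a careful person would: the job done as asked, in the order asked, and still so for the second after the job is handed in, with the robot touching nothing.
It also fails if it takes over 54 s, if anything falls off the work surface, if the arm or the gripper's body presses on something with over 40 N, if the wrist force passes 120 N, or if a joint passes its speed limit or range.

## Working session

There is one attempt and no reset: what is moved stays moved. The work goes in short steps, Python scripts to look and compute and a tool call to move; the robot and the scene stay as the last step left them, time stands still between calls to the robot, and variables do not carry over. Pictures are saved under pics/ and viewed, and the job is handed in when it is done.

Besides the shell and the picture viewer there is one more tool, called after "Call:" as name([rows], argument=value, ...), one row to a line, values as JSON. servo_tool: Moves the arm, as the interface text tells. Its arguments: {"type":"object","properties":{"targets":{"type":"array"}},"required":["targets"]}

```bash
mkdir -p pics; cat > h.py <<'E'
import numpy as np,cv2
from bench import manip,capture
def save(n,fn):
    s=manip.observe(); c=capture(n); cv2.imwrite('pics/'+fn+'.png',c['image'][:,:,::-1])
    np.savez('pics/'+fn+'.npz',**{k:v for k,v in c.items()},pos=s['ee_pos'],rot=s['eef_rot']); return c
E
python3 - <<'E'
from h import *
print(manip.observe())
for n in('scene','top'):
    c=save(n,n+'0'); print(n,c['mtx'],c['cam_to_world'],[k for k in c])
E
```

```text
{'clock': 0.0, 'joint_positions': array([-1.2816681 ,  0.60014032, -0.00253354,  1.60012448,  0.00180569,
        0.94289377, -0.07976788]), 'joint_velocities': array([-5.29250723e-06,  1.62347820e-03,  1.56392583e-03, -2.96692035e-03,
       -1.33295593e-03,  1.13715431e-03, -1.45786772e-03]), 'joint_efforts': array([-8.08355571e-05, -7.76441717e+01,  1.56475235e+00, -2.58013773e+01,
        1.23413710e-02,  9.00597690e-03,  7.04338220e-06]), 'ee_pos': array([0.25920422, 0.67658017, 0.23040804]), 'eef_rot': array([-6.61552421e-05,  1.81853525e-01,  9.83325320e-01, -7.79169956e-04]), 'contact_force': array([-0.21921919, -0.06063176,  0.23175877]), 'moment': array([0.03106272, 0.00633236, 0.02626913]), 'gripper_width': 0.08530857722226876}
scene [[518.77464333   0.         282.65015115]
 [  0.         518.77464333 211.55223709]
 [  0.           0.           1.        ]] [[ 0.38227044 -0.80083402  0.46101429  1.22038922]
 [ 0.92404884  0.33224074 -0.18907628 -0.26496077]
 [-0.00174902  0.49827799  0.86701556  1.41202422]
 [ 0.          0.          0.          1.        ]] ['image', 'mtx', 'cam_to_world']
top [[499.0808537    0.         286.58578249]
 [  0.         499.0808537  206.41302262]
 [  0.           0.           1.        ]] [[-7.02869672e-02  9.75812689e-01 -2.07000817e-01  2.98906878e-01]
 [-9.97526645e-01 -6.86365935e-02  1.51529052e-02  1.41027871e-02]
 [ 5.78566220e-04  2.07553882e-01  9.78223416e-01  1.38715986e+00]
 [ 0.00000000e+00  0.00000000e+00  0.00000000e+00  1.00000000e+00]] ['image', 'mtx', 'cam_to_world']
```

View pics/scene0.png

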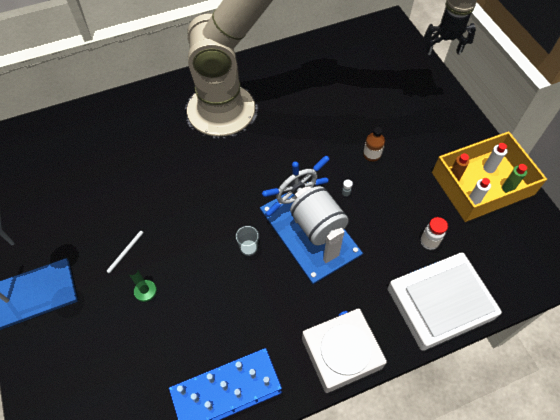

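View pics/top0.png

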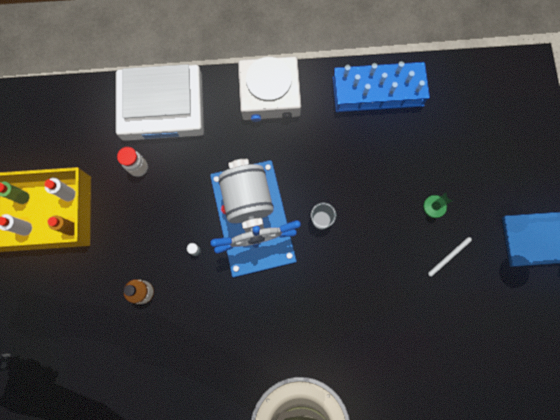

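```bash
python3 - <<'E'
import cv2
a=cv2.imread('pics/top0.png')[145:285,185:345];cv2.imwrite('pics/top0z.png',cv2.resize(a,None,fx=5,fy=5 if 0 else 4.2,interpolation=3) if 0 else cv2.resize(a,(640,560),interpolation=3))
a=cv2.imread('pics/scene0.png')[140:290,230:380];cv2.imwrite('pics/scene0z.png',cv2.resize(a,(600,600),interpolation=3))
E
```

```text
(no output)
```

View pics/top0z.png

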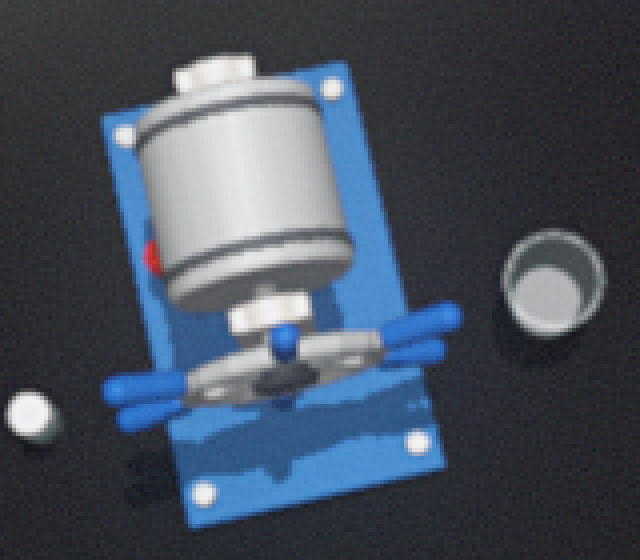

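View pics/scene0z.png

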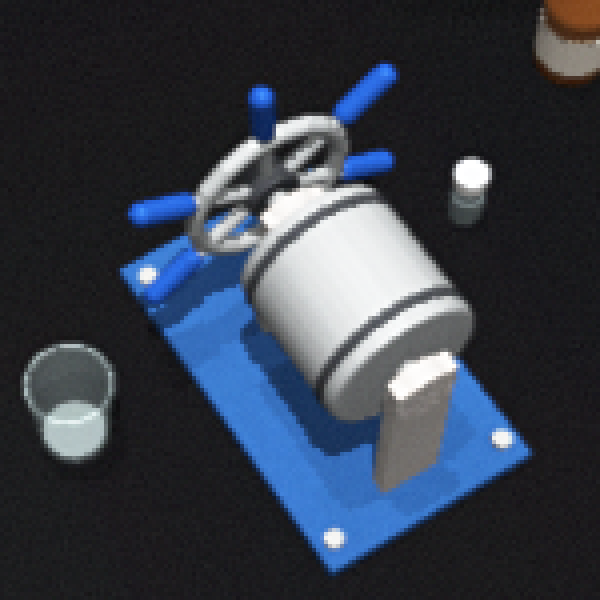

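```bash
cat >> h.py <<'E'
def proj(c,P):
    T=np.array(c['cam_to_world']);P=np.atleast_2d(P);q=(P-T[:3,3])@T[:3,:3]
    q=q*[1,-1,-1];m=np.array(c['mtx']);u=q@m.T;return u[:,:2]/u[:,2:]
def stw(p,P): # stand->world, p=x,y,yaw
    c,s=np.cos(p[2]),np.sin(p[2]);P=np.atleast_2d(P)
    return np.c_[p[0]+c*P[:,0]-s*P[:,1],p[1]+s*P[:,0]+c*P[:,1],P[:,2]]
def pol(a,r,x): # angle a (rad, growing to -y), radius, stand x
    a=np.atleast_1d(a);return np.c_[0*a+x,-r*np.sin(a),.15+r*np.cos(a)]
E
python3 - <<'E'
from h import *
from scipy.optimize import least_squares
t=np.load('pics/top0.npz');s=np.load('pics/scene0.npz')
zt=lambda L:np.array(L)/4+[185,145]
zs=lambda L:np.array(L)/4+[230,140]
C=np.array([[.23,.09,.015],[.23,-.09,.015],[-.07,-.09,.015],[-.07,.09,.015]])
ct=zt([(103,115),(347,62),(446,466),(190,527)]);cs=zs([(531,453),(333,573),(120,268)])
tt=zt([(111,390),(125,418),(457,315),(442,348),(286,330)]);ts=zs([(388,74),(391,160),(262,95),(133,214),(155,296)])
# spoke order by angle offsets k*60 from upward spoke; left(+y) negative
kt=np.array([-1,-2,1,2,0]);ks=np.array([-1,-2,0,1,2])
def f(p):
    d=p[3]
    return np.r_[proj(t,stw(p,C))-ct,proj(s,stw(p,C[:3]))-cs,
     proj(t,stw(p,pol(kt*np.pi/3+d,.122,0)))-tt,proj(s,stw(p,pol(ks*np.pi/3+d,.122,0)))-ts].ravel()
best=least_squares(f,[.5,.05,.2,0])
p=best.x;print(p,np.degrees(p[2:]),best.cost);print(f(p).reshape(-1,2).round(1))
for a in range(-180,180,30):
  print(a,((proj(t,stw(p,pol(np.radians(a)+p[3],.114,.11)))-[185,145])*4).round())
np.save('p.npy',p)
E
```

```text
[0.48831465 0.07800876 0.16295405 0.07198345] [9.33657918 4.12434767] 8.660867493299733
[[-0.9 -0.4]
 [-0.3 -1.1]
 [-0.5 -0.2]
 [-0.6 -0.2]
 [-0.2  0.1]
 [-1.3  0.1]
 [-1.  -0.1]
 [-0.8 -0. ]
 [-0.8  0.1]
 [-0.6 -0.5]
 [-1.2  0. ]
 [-0.5  0.6]
 [-0.  -0.7]
 [-1.3  0.2]
 [-1.  -0. ]
 [-0.3  0.7]
 [-1.8  0.6]]
-180 [[246. 241.]]
-150 [[163. 254.]]
-120 [[ 98. 253.]]
-90 [[ 67. 239.]]
-60 [[ 83. 212.]]
-30 [[147. 180.]]
0 [[243. 153.]]
30 [[337. 140.]]
60 [[401. 145.]]
90 [[418. 164.]]
120 [[389. 191.]]
150 [[327. 219.]]
```

```bash
cat >> h.py <<'E'
from scipy.spatial.transform import Rotation as Ro
def rows(p,W):
    """W: stand points (m) -> tool shifts mm, yaw to align tool y with stand y"""
    s=manip.observe();q=s['eef_rot'];R=Ro.from_quat([q[1],q[2],q[3],q[0]]).as_matrix()
    d=(stw(p,W)-s['ee_pos'])@R*1000
    ty=np.arctan2(R[1,1],R[0,1]);dy=(p[2]+np.pi/2-ty+np.pi/2)%np.pi-np.pi/2
    c,sn=np.cos(p[2]),np.sin(p[2]);e=s['ee_pos']-[p[0],p[1],0]
    print('clock',round(s['clock'],2),'stand pos',np.round([c*e[0]+sn*e[1],-sn*e[0]+c*e[1],e[2]],4),'F',s['contact_force'].round(1),'w',round(s['gripper_width'],4))
    print('yaw',round(-dy,3));print(d.round(0))
def push(angs,r=.108,h=.0145,x=0.):
    a=np.radians(angs);return np.c_[0*a+x,-r*np.sin(a)+.009*np.cos(a)+h,.15+r*np.cos(a)+.009*np.sin(a)]
E
python3 - <<'E'
from h import *
rows(np.load('p.npy'),[[0,.04,.36]])
E
```

```text
clock 0.1 stand pos [-0.129   0.6279  0.2305] F [ 0.1  0.  -0.1] w 0.0853
yaw -0.529
[[-408. -443. -129.]]
```

Call:
servo_tool([
  {"tx":0,"ty":0,"tz":-42,"yaw":0,"fingers":1},
  {"tx":0,"ty":0,"tz":-84,"yaw":0,"fingers":1},
  {"tx":0,"ty":0,"tz":-129,"yaw":0,"fingers":1},
  {"tx":-27,"ty":-30,"tz":-129,"yaw":-0.1,"fingers":1},
  {"tx":-54,"ty":-59,"tz":-129,"yaw":-0.2,"fingers":1},
  {"tx":-82,"ty":-89,"tz":-129,"yaw":-0.3,"fingers":1},
  {"tx":-109,"ty":-118,"tz":-129,"yaw":-0.4,"fingers":1},
  {"tx":-136,"ty":-148,"tz":-129,"yaw":-0.529,"fingers":1},
  {"tx":-163,"ty":-177,"tz":-129,"yaw":-0.529,"fingers":1},
  {"tx":-190,"ty":-207,"tz":-129,"yaw":-0.529,"fingers":1},
  {"tx":-217,"ty":-236,"tz":-129,"yaw":-0.529,"fingers":1},
  {"tx":-244,"ty":-266,"tz":-129,"yaw":-0.529,"fingers":1},
  {"tx":-272,"ty":-295,"tz":-129,"yaw":-0.529,"fingers":1},
  {"tx":-299,"ty":-325,"tz":-129,"yaw":-0.529,"fingers":1},
  {"tx":-326,"ty":-354,"tz":-129,"yaw":-0.529,"fingers":1},
  {"tx":-353,"ty":-384,"tz":-129,"yaw":-0.529,"fingers":1},
  {"tx":-380,"ty":-413,"tz":-129,"yaw":-0.529,"fingers":1},
  {"tx":-408,"ty":-443,"tz":-129,"yaw":-0.529,"fingers":1},
  {"tx":-408,"ty":-443,"tz":-129,"yaw":-0.529,"fingers":1},
  {"tx":-408,"ty":-443,"tz":-129,"yaw":-0.529,"fingers":1},
])

```text
clock: 1.77
ee_pos: [0.4823, 0.1148, 0.36]
eef_rot: [-0.0, -0.079, 0.997, -0.001]
contact_force: [0.3, 0.9, -0.2]
gripper_width: -0.0
```

```bash
python3 - <<'E'
from h import *
rows(np.load('p.npy'),[[0,.04,.36]])
c=save('wrist','w1');print(c['mount'],c['mtx'])
c=save('scene','s1')
a=c['image'][100:290,180:400,::-1];cv2.imwrite('pics/s1z.png',cv2.resize(a,None,fx=3,fy=3,interpolation=3))
E
```

```text
clock 1.77 stand pos [-0.      0.0373  0.36  ] F [ 0.3  0.9 -0.2] w -0.0
yaw -0.005
[[0. 3. 0.]]
[[-4.11925028e-04  9.66368635e-01  2.57160440e-01  6.43132996e-02]
 [ 9.99999681e-01  5.74194403e-04 -5.55911965e-04  3.15348047e-04]
 [-6.84875972e-04  2.57160129e-01 -9.66368563e-01 -1.43267574e-01]
 [ 0.00000000e+00  0.00000000e+00  0.00000000e+00  1.00000000e+00]] [[359.14692995   0.         276.50109714]
 [  0.         359.14692995 206.03013747]
 [  0.           0.           1.        ]]
```

View pics/w1.png

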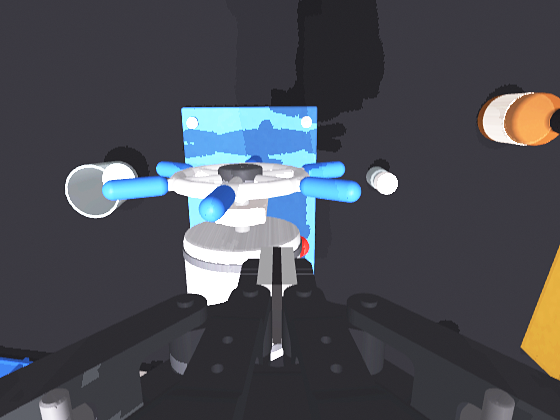

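View pics/s1z.png

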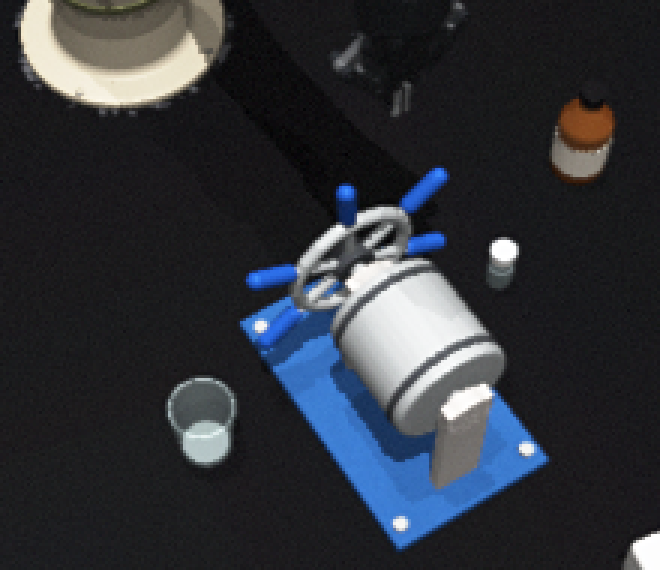

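```bash
cat >> h.py <<'E'
def wc(fn):
    d=dict(np.load('pics/'+fn+'.npz'));q=d['rot'];T=np.eye(4);T[:3,:3]=Ro.from_quat([q[1],q[2],q[3],q[0]]).as_matrix();T[:3,3]=d['pos']
    d['cam_to_world']=T@d['mount'];return d
def overlay(fn,p,off,out):
    c=wc(fn) if fn.startswith('w') else dict(np.load('pics/'+fn+'.npz'))
    im=c['image'][:,:,::-1].copy();P=proj
    for k in range(6):
        a=p[3]+k*np.pi/3
        u=P(c,stw(p,np.r_[pol(a,.07,0),pol(a,.125,0)])).round().astype(int)
        cv2.line(im,tuple(map(int,u[0])),tuple(map(int,u[1])),(0,255,255),1)
    C=np.array([[.23,.09,.015],[.23,-.09,.015],[-.07,-.09,.015],[-.07,.09,.015]])
    cv2.polylines(im,[P(c,stw(p,C)).round().astype(np.int32)],True,(0,255,0),1)
    u=P(c,stw(p,np.r_[pol(p[3]+off,.06,.11),pol(p[3]+off,.12,.11)])).round().astype(int)
    cv2.line(im,tuple(map(int,u[0])),tuple(map(int,u[1])),(255,0,255),1)
    cv2.imwrite('pics/'+out+'.png',im)
E
python3 - <<'E'
from h import *
overlay('w1',np.load('p.npy'),np.radians(-150),'w1o')
E
```

```text
(no output)
```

View pics/w1o.png

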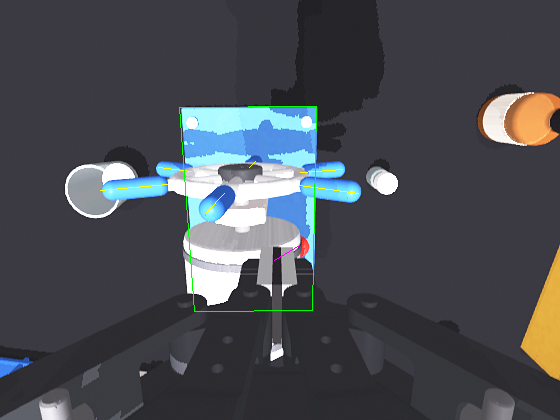

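```bash
python3 - <<'E'
from h import *
W=np.r_[[[0,.04,.30],[0,.04,.26]],push(range(-4,69,4)),]
rows(np.load('p.npy'),W)
E
```

```text
clock 1.87 stand pos [-3.00e-04  4.04e-02  3.60e-01] F [0.2 1.1 0.5] w -0.0003
yaw 0.001
[[  -0.   -0.   60.]
 [  -0.   -0.  100.]
 [  -0.   -9.  103.]
 [  -0.  -17.  102.]
 [  -0.  -24.  102.]
 [  -0.  -32.  102.]
 [  -0.  -39.  102.]
 [  -0.  -47.  104.]
 [  -0.  -54.  105.]
 [  -0.  -61.  108.]
 [  -0.  -69.  110.]
 [  -0.  -75.  114.]
 [  -0.  -82.  117.]
 [  -0.  -88.  122.]
 [  -0.  -94.  126.]
 [  -0. -100.  131.]
 [  -0. -105.  136.]
 [  -0. -110.  142.]
 [  -0. -115.  148.]
 [  -0. -119.  155.]
 [  -0. -122.  161.]]
```

Call:
servo_tool([
  {"tx":0,"ty":0,"tz":40,"yaw":0,"fingers":1},
  {"tx":0,"ty":0,"tz":80,"yaw":0,"fingers":1},
  {"tx":0,"ty":-8,"tz":102,"yaw":0,"fingers":1},
  {"tx":0,"ty":-17,"tz":102,"yaw":0,"fingers":1},
  {"tx":0,"ty":-24,"tz":102,"yaw":0,"fingers":1},
  {"tx":0,"ty":-32,"tz":102,"yaw":0,"fingers":1},
  {"tx":0,"ty":-39,"tz":102,"yaw":0,"fingers":1},
  {"tx":0,"ty":-47,"tz":104,"yaw":0,"fingers":1},
  {"tx":0,"ty":-54,"tz":105,"yaw":0,"fingers":1},
  {"tx":0,"ty":-61,"tz":108,"yaw":0,"fingers":1},
  {"tx":0,"ty":-69,"tz":110,"yaw":0,"fingers":1},
  {"tx":0,"ty":-75,"tz":114,"yaw":0,"fingers":1},
])

```text
clock: 2.87
ee_pos: [0.4942, 0.0427, 0.2463]
eef_rot: [0.0, -0.081, 0.997, -0.0]
contact_force: [-0.2, 1.5, 3.9]
gripper_width: -0.0002
```

```bash
python3 - <<'E'
from h import *
W=push(range(32,69,4))
rows(np.load('p.npy'),W)
save('wrist','w2')
E
```

```text
clock 2.87 stand pos [ 1.000e-04 -3.580e-02  2.463e-01] F [-0.2  1.5  3.9] w -0.0002
yaw 0.0
[[  0.   1.  -0.]
 [  0.  -6.   4.]
 [  0. -12.   8.]
 [  0. -18.  12.]
 [  0. -24.  17.]
 [  0. -29.  23.]
 [  0. -34.  28.]
 [  0. -39.  35.]
 [  0. -43.  41.]
 [  0. -46.  48.]]
```

View pics/w2.png

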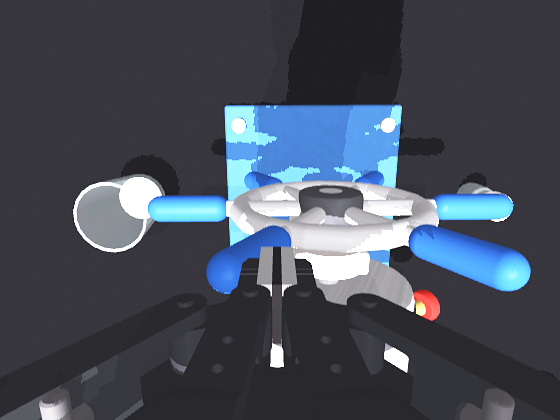

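Call:
servo_tool([
  {"tx":0,"ty":-6,"tz":4,"yaw":0,"fingers":1},
  {"tx":0,"ty":-12,"tz":8,"yaw":0,"fingers":1},
  {"tx":0,"ty":-18,"tz":12,"yaw":0,"fingers":1},
  {"tx":0,"ty":-24,"tz":17,"yaw":0,"fingers":1},
  {"tx":0,"ty":-29,"tz":23,"yaw":0,"fingers":1},
  {"tx":0,"ty":-34,"tz":28,"yaw":0,"fingers":1},
  {"tx":0,"ty":-39,"tz":35,"yaw":0,"fingers":1},
  {"tx":0,"ty":-43,"tz":41,"yaw":0,"fingers":1},
  {"tx":0,"ty":-43,"tz":20,"yaw":0,"fingers":1},
  {"tx":0,"ty":-43,"tz":-20,"yaw":0,"fingers":1},
  {"tx":0,"ty":-43,"tz":-60,"yaw":0,"fingers":1},
  {"tx":0,"ty":-43,"tz":-100,"yaw":0,"fingers":1},
  {"tx":0,"ty":-3,"tz":-114,"yaw":0,"fingers":1},
  {"tx":0,"ty":38,"tz":-114,"yaw":0,"fingers":1},
  {"tx":0,"ty":76,"tz":-114,"yaw":0,"fingers":1},
  {"tx":0,"ty":76,"tz":-114,"yaw":0,"fingers":1},
])

```text
clock: 4.25
ee_pos: [0.4798, 0.1238, 0.3586]
eef_rot: [-0.001, -0.085, 0.996, 0.0]
contact_force: [-0.3, 0.6, 0.8]
gripper_width: -0.0001
```

```bash
python3 - <<'E'
from h import *
save('wrist','w3')
p=np.load('p.npy');p[3]=np.radians(4);overlay('w3',p,np.radians(-90),'w3o')
W=np.r_[[[0,.04,.30],[0,.04,.26]],push(range(0,69,4)),]
rows(p,W)
E
```

```text
clock 4.3 stand pos [-0.001   0.0429  0.3583] F [ 0.7 -0.8  0.7] w -0.0
yaw 0.006
[[  -1.   -3.   58.]
 [  -1.   -3.   98.]
 [  -1.  -19.  100.]
 [  -1.  -27.  100.]
 [  -1.  -34.  100.]
 [  -1.  -42.  101.]
 [  -1.  -49.  102.]
 [  -1.  -57.  104.]
 [  -1.  -64.  106.]
 [  -1.  -71.  109.]
 [  -1.  -78.  112.]
 [  -1.  -84.  116.]
 [  -1.  -91.  120.]
 [  -1.  -97.  124.]
 [  -1. -102.  129.]
 [  -1. -108.  135.]
 [  -1. -113.  141.]
 [  -1. -117.  147.]
 [  -1. -121.  153.]
 [  -1. -125.  160.]]
```

View pics/w3o.png

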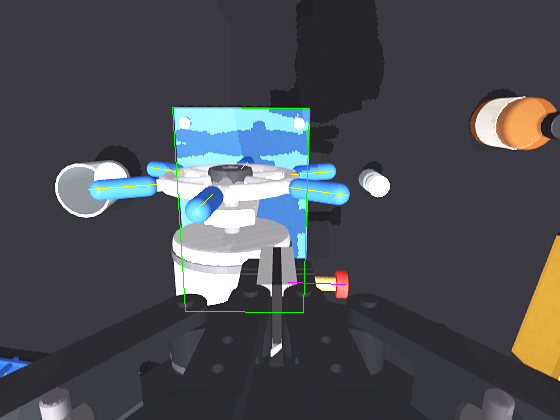

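Call:
servo_tool([
  {"tx":0,"ty":-3,"tz":40,"yaw":0,"fingers":1},
  {"tx":0,"ty":-3,"tz":80,"yaw":0,"fingers":1},
  {"tx":0,"ty":-12,"tz":100,"yaw":0,"fingers":1},
  {"tx":0,"ty":-20,"tz":100,"yaw":0,"fingers":1},
  {"tx":0,"ty":-27,"tz":100,"yaw":0,"fingers":1},
  {"tx":0,"ty":-34,"tz":100,"yaw":0,"fingers":1},
  {"tx":0,"ty":-42,"tz":101,"yaw":0,"fingers":1},
  {"tx":0,"ty":-49,"tz":102,"yaw":0,"fingers":1},
  {"tx":0,"ty":-57,"tz":104,"yaw":0,"fingers":1},
  {"tx":0,"ty":-64,"tz":106,"yaw":0,"fingers":1},
  {"tx":0,"ty":-71,"tz":109,"yaw":0,"fingers":1},
  {"tx":0,"ty":-78,"tz":112,"yaw":0,"fingers":1},
  {"tx":0,"ty":-84,"tz":116,"yaw":0,"fingers":1},
  {"tx":0,"ty":-91,"tz":120,"yaw":0,"fingers":1},
  {"tx":0,"ty":-97,"tz":124,"yaw":0,"fingers":1},
  {"tx":0,"ty":-102,"tz":129,"yaw":0,"fingers":1},
  {"tx":0,"ty":-108,"tz":135,"yaw":0,"fingers":1},
  {"tx":0,"ty":-113,"tz":141,"yaw":0,"fingers":1},
  {"tx":0,"ty":-117,"tz":147,"yaw":0,"fingers":1},
  {"tx":0,"ty":-121,"tz":153,"yaw":0,"fingers":1},
])

```text
clock: 5.97
ee_pos: [0.5002, -0.0001, 0.2047]
eef_rot: [-0.002, -0.084, 0.996, -0.001]
contact_force: [0.9, -0.5, 5.0]
gripper_width: 0.0001
```

Call:
servo_tool([
  {"tx":0,"ty":0,"tz":-30,"yaw":0,"fingers":1},
  {"tx":0,"ty":0,"tz":-70,"yaw":0,"fingers":1},
  {"tx":0,"ty":0,"tz":-110,"yaw":0,"fingers":1},
  {"tx":0,"ty":0,"tz":-150,"yaw":0,"fingers":1},
  {"tx":0,"ty":40,"tz":-155,"yaw":0,"fingers":1},
  {"tx":0,"ty":80,"tz":-155,"yaw":0,"fingers":1},
  {"tx":0,"ty":118,"tz":-155,"yaw":0,"fingers":1},
  {"tx":0,"ty":118,"tz":-155,"yaw":0,"fingers":1},
  {"tx":0,"ty":118,"tz":-155,"yaw":0,"fingers":1},
])

```text
clock: 6.72
ee_pos: [0.48, 0.1183, 0.3586]
eef_rot: [-0.002, -0.086, 0.996, -0.001]
contact_force: [0.7, -1.6, 0.1]
gripper_width: 0.0001
```

```bash
python3 - <<'E'
from h import *
save('wrist','w4')
p=np.load('p.npy');p[3]=np.radians(4);overlay('w4',p,np.radians(-30),'w4o')
W=np.r_[[[0,.04,.30],[0,.04,.26]],push(range(0,33,2)),]
rows(p,W)
E
```

```text
clock 6.77 stand pos [-0.0016  0.0394  0.3586] F [ 0.8 -0.4  0.4] w 0.0002
yaw 0.007
[[ -2.   1.  59.]
 [ -2.   1.  99.]
 [ -2. -16. 101.]
 [ -2. -19. 100.]
 [ -2. -23. 100.]
 [ -2. -27. 100.]
 [ -2. -31. 100.]
 [ -2. -35. 101.]
 [ -2. -38. 101.]
 [ -2. -42. 102.]
 [ -2. -46. 102.]
 [ -2. -49. 103.]
 [ -2. -53. 104.]
 [ -2. -57. 105.]
 [ -2. -60. 106.]
 [ -2. -64. 108.]
 [ -2. -67. 109.]
 [ -2. -71. 111.]
 [ -2. -74. 112.]]
```

View pics/w4o.png

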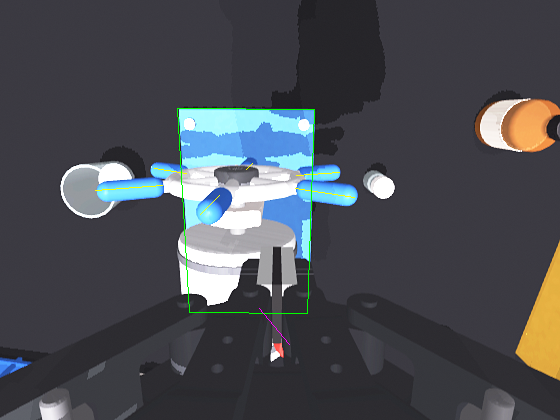

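Call:
servo_tool([
  {"tx":0,"ty":0,"tz":40,"yaw":0,"fingers":1},
  {"tx":0,"ty":0,"tz":80,"yaw":0,"fingers":1},
  {"tx":-1,"ty":-8,"tz":100,"yaw":0,"fingers":1},
  {"tx":-2,"ty":-16,"tz":100,"yaw":0,"fingers":1},
  {"tx":-2,"ty":-23,"tz":100,"yaw":0,"fingers":1},
  {"tx":-2,"ty":-27,"tz":100,"yaw":0,"fingers":1},
  {"tx":-2,"ty":-31,"tz":100,"yaw":0,"fingers":1},
  {"tx":-2,"ty":-35,"tz":101,"yaw":0,"fingers":1},
  {"tx":-2,"ty":-38,"tz":101,"yaw":0,"fingers":1},
  {"tx":-2,"ty":-42,"tz":102,"yaw":0,"fingers":1},
  {"tx":-2,"ty":-46,"tz":102,"yaw":0,"fingers":1},
  {"tx":-2,"ty":-49,"tz":103,"yaw":0,"fingers":1},
  {"tx":-2,"ty":-53,"tz":104,"yaw":0,"fingers":1},
  {"tx":-2,"ty":-57,"tz":105,"yaw":0,"fingers":1},
  {"tx":-2,"ty":-60,"tz":106,"yaw":0,"fingers":1},
  {"tx":-2,"ty":-64,"tz":108,"yaw":0,"fingers":1},
  {"tx":-2,"ty":-64,"tz":108,"yaw":0,"fingers":1},
])

```text
clock: 8.18
ee_pos: [0.4925, 0.0525, 0.2502]
eef_rot: [-0.003, -0.084, 0.996, -0.001]
contact_force: [-0.6, 0.8, 1.1]
gripper_width: 0.0002
```

Call:
servo_tool([
  {"tx":0,"ty":8,"tz":-2,"yaw":0,"fingers":1},
  {"tx":0,"ty":8,"tz":-40,"yaw":0,"fingers":1},
  {"tx":0,"ty":8,"tz":-80,"yaw":0,"fingers":1},
  {"tx":20,"ty":24,"tz":-105,"yaw":0,"fingers":1},
  {"tx":50,"ty":24,"tz":-105,"yaw":0,"fingers":1},
  {"tx":80,"ty":24,"tz":-105,"yaw":0,"fingers":1},
  {"tx":80,"ty":24,"tz":-105,"yaw":0,"fingers":1},
  {"tx":80,"ty":24,"tz":-105,"yaw":0,"fingers":1},
])

```text
clock: 8.85
ee_pos: [0.4088, 0.063, 0.3559]
eef_rot: [-0.003, -0.085, 0.996, -0.002]
contact_force: [1.9, 0.6, -0.3]
gripper_width: 0.0001
```

```bash
python3 - <<'E'
from h import *
save('wrist','w5')
p=np.load('p.npy');p[3]=np.radians(28);overlay('w5',p,np.radians(-30),'w5o')
rows(p,[[0,0,.36]])
for n in('scene','top'):
    c=save(n,n+'5'); overlay(n+'5',p,np.radians(-30),n+'5o')
    a=cv2.imread('pics/'+n+'5.png');a=a[145:285,185:345] if n=='top' else a[140:290,230:380]
    cv2.imwrite('pics/'+n+'5z.png',cv2.resize(a,None,fx=4,fy=4,interpolation=3))
E
```

```text
clock 8.9 stand pos [-0.0796 -0.0019  0.3559] F [ 0.2 -0.  -1.6] w -0.0002
yaw 0.006
[[-80.   1.  -5.]]
```

View pics/w5o.png

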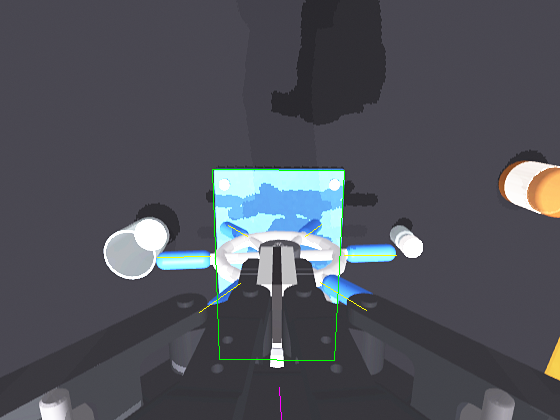

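View pics/scene5z.png

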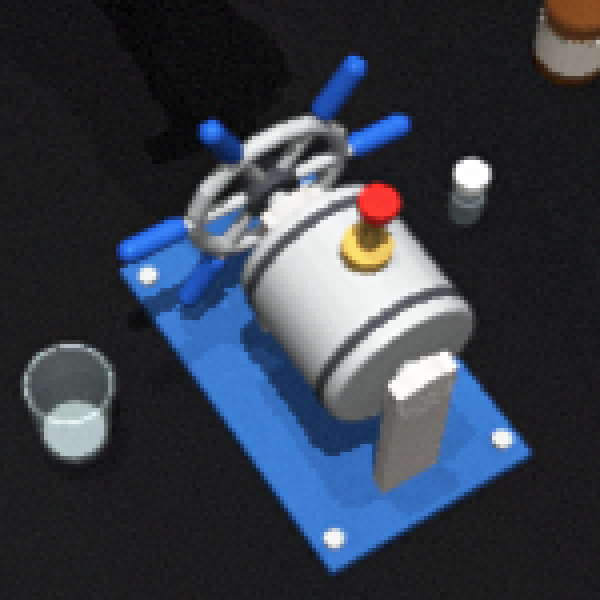

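View pics/top5z.png

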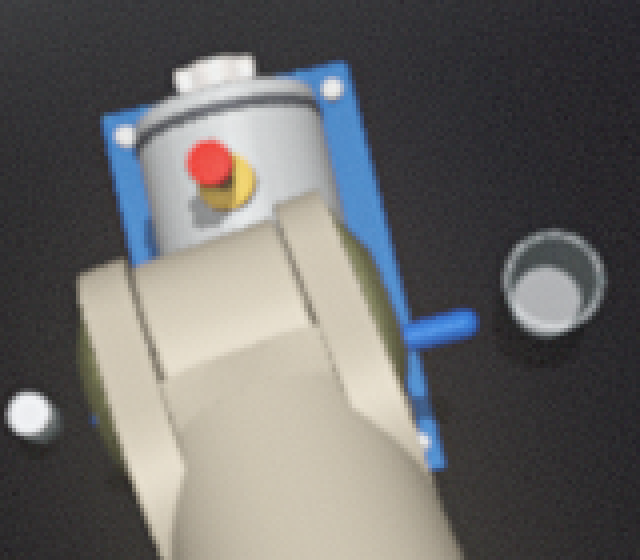

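```bash
cat > fit.py <<'E'
from h import *
from scipy.optimize import least_squares
zt=lambda L:(np.array(L)+.5)/4-.5+[185,145]
zs=lambda L:(np.array(L)+.5)/4-.5+[230,140]
C=np.array([[.23,.09,.015],[.23,-.09,.015],[-.07,-.09,.015],[-.07,.09,.015]])
ct=zt([(103,115),(347,62),(446,466),(190,527)]);cs=zs([(531,453),(333,573),(120,268)])
t=np.load('pics/top0.npz');s=np.load('pics/scene0.npz')
def fit(capt,caps,ks,ts,r=.122):
    def f(p):  # p: x,y,yaw,turn, image offsets
        d=p[3];ot=p[4:6];os=p[6:8]
        return np.r_[(proj(t,stw(p,C))-ct+ot).ravel(),(proj(s,stw(p,C[:3]))-cs+os).ravel(),
        (proj(t,stw(p,pol(d,.12,.11)))-zt(capt)+ot).ravel(),(proj(s,stw(p,pol(d,.12,.11)))-zs(caps)+os).ravel(),
        (proj(s,stw(p,pol(np.array(ks)*np.pi/3+np.pi/6+d,r,0)))-zs(ts)+os).ravel(),p[4:8]*.5]
    b=least_squares(f,[.488,.078,.163,0,0,0,0,0]);print('turn deg',np.degrees(b.x[3]).round(2),b.x.round(4));print(b.fun[:-4].reshape(-1,2).round(1))
    J=b.jac;print('sd',np.degrees(np.sqrt(np.linalg.inv(J.T@J)[3,3])*.4));return b.x
E
python3 - <<'E'
from fit import *
p=fit((210,158),(379,198),[-1,-2,0,1,2],[(356,64),(405,122),(209,130),(126,249),(188,298)])
E
```

```text
turn deg -5.63 [ 0.4877  0.0791  0.1622 -0.0983  0.5187 -0.2246  0.2737 -0.4495]
[[-0.3 -0. ]
 [ 0.3 -0.7]
 [ 0.   0.2]
 [-0.1  0.2]
 [ 0.7 -0.2]
 [-0.5 -0.3]
 [-0.1 -0.4]
 [-0.   0.5]
 [-0.   0.4]
 [ 0.7 -0.5]
 [ 0.3 -0.1]
 [-0.1 -0.1]
 [-0.7  1.1]
 [-0.4  0.2]]
sd 0.27079794883946334
```

```bash
python3 - <<'E'
from h import *
p=np.load('p.npy');rows(p,np.r_[[[0,0,.36],[0,-.01,.25]],push([24,26,28,29,30,30.5,31,31.5])])
E
```

```text
clock 9.0 stand pos [-0.0787 -0.0019  0.3556] F [ 0.4 -1.3 -0.7] w 0.0001
yaw 0.006
[[-79.   1.  -5.]
 [-79.  -8. 105.]
 [-79. -20. 103.]
 [-79. -23. 104.]
 [-79. -27. 106.]
 [-79. -28. 106.]
 [-79. -30. 107.]
 [-79. -31. 108.]
 [-79. -32. 108.]
 [-79. -33. 108.]]
```

Call:
servo_tool([
  {"tx":-40,"ty":0,"tz":-5,"yaw":0,"fingers":1},
  {"tx":-79,"ty":0,"tz":-5,"yaw":0,"fingers":1},
  {"tx":-79,"ty":0,"tz":35,"yaw":0,"fingers":1},
  {"tx":-79,"ty":-2,"tz":75,"yaw":0,"fingers":1},
  {"tx":-79,"ty":-6,"tz":105,"yaw":0,"fingers":1},
  {"tx":-79,"ty":-14,"tz":104,"yaw":0,"fingers":1},
  {"tx":-79,"ty":-20,"tz":104,"yaw":0,"fingers":1},
  {"tx":-79,"ty":-23,"tz":105,"yaw":0,"fingers":1},
  {"tx":-79,"ty":-25,"tz":106,"yaw":0,"fingers":1},
  {"tx":-79,"ty":-27,"tz":106,"yaw":0,"fingers":1},
  {"tx":-79,"ty":-28,"tz":107,"yaw":0,"fingers":1},
  {"tx":-79,"ty":-30,"tz":107,"yaw":0,"fingers":1},
  {"tx":-79,"ty":-31,"tz":108,"yaw":0,"fingers":1},
  {"tx":-79,"ty":-32,"tz":108,"yaw":0,"fingers":1},
  {"tx":-79,"ty":-32,"tz":108,"yaw":0,"fingers":1},
  {"tx":-79,"ty":-32,"tz":108,"yaw":0,"fingers":1},
])

```text
clock: 10.33
ee_pos: [0.4937, 0.0447, 0.2473]
eef_rot: [-0.003, -0.085, 0.996, -0.002]
contact_force: [0.0, 1.8, 2.5]
gripper_width: -0.0001
```

Call:
servo_tool([
  {"tx":0,"ty":8,"tz":-2,"yaw":0,"fingers":1},
  {"tx":0,"ty":8,"tz":-40,"yaw":0,"fingers":1},
  {"tx":0,"ty":8,"tz":-80,"yaw":0,"fingers":1},
  {"tx":10,"ty":48,"tz":-105,"yaw":0,"fingers":1},
  {"tx":20,"ty":88,"tz":-105,"yaw":0,"fingers":1},
  {"tx":20,"ty":128,"tz":-105,"yaw":0,"fingers":1},
  {"tx":20,"ty":168,"tz":-105,"yaw":0,"fingers":1},
  {"tx":20,"ty":208,"tz":-105,"yaw":0,"fingers":1},
  {"tx":20,"ty":208,"tz":-105,"yaw":0,"fingers":1},
  {"tx":20,"ty":208,"tz":-105,"yaw":0,"fingers":1},
])

```text
clock: 11.17
ee_pos: [0.4381, 0.249, 0.3514]
eef_rot: [-0.003, -0.087, 0.996, -0.002]
contact_force: [0.2, -0.9, 0.1]
gripper_width: 0.0
```

```bash
python3 - <<'E'
from h import *
p=np.load('p.npy')
save('wrist','w6');p[3]=np.radians(30);overlay('w6',p,np.radians(-30),'w6o')
rows(p,[[0,0,.36]])
for n in('scene','top'):
    c=save(n,n+'6')
    a=cv2.imread('pics/'+n+'6.png');a=a[145:285,185:345] if n=='top' else a[140:290,230:380]
    cv2.imwrite('pics/'+n+'6z.png',cv2.resize(a,None,fx=4,fy=4,interpolation=3))
E
```

```text
clock 11.22 stand pos [-0.0215  0.1748  0.3514] F [-0.3 -1.1  0.9] w -0.0002
yaw 0.008
[[ -20. -175.   -8.]]
```

View pics/w6o.png

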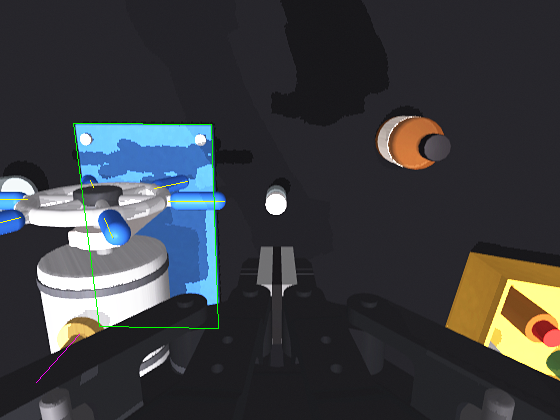

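View pics/scene6z.png

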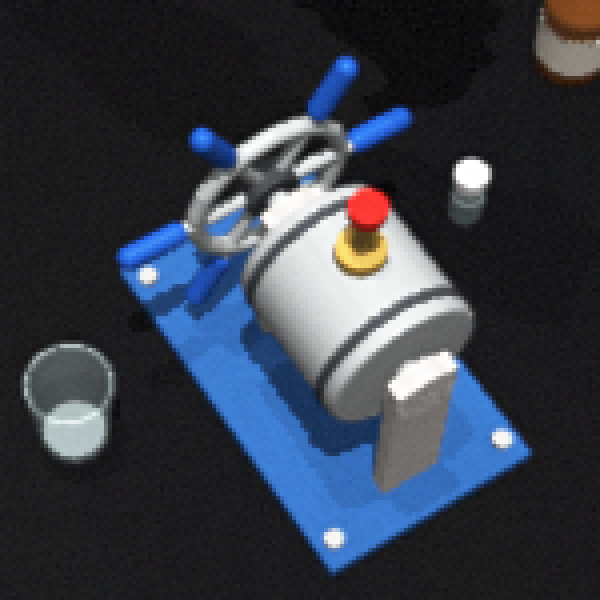

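View pics/top6z.png

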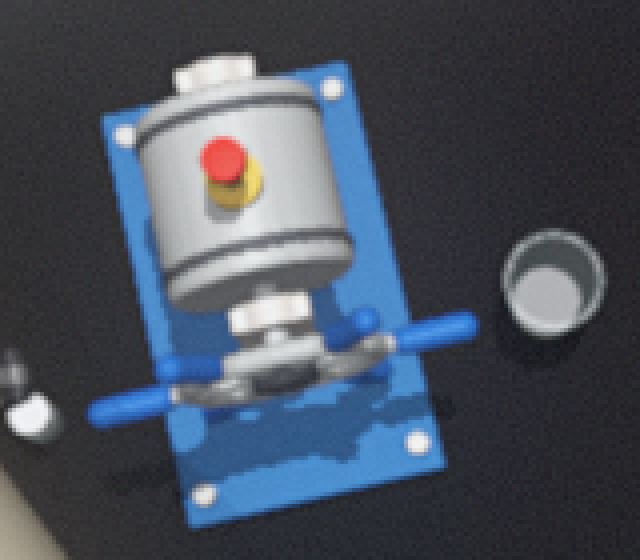

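```bash
python3 - <<'E'
from fit import *
for n,(a,b,c,d) in dict(top6=(150,200,220,260),scene6=(175,210,305,340)).items():
    im=cv2.imread(f'pics/{n}.png')[a:b,c:d];cv2.imwrite(f'pics/{n}cap.png',cv2.resize(im,None,fx=14,fy=14,interpolation=cv2.INTER_NEAREST))
p=fit((223,156),(369,205),[-1,-2,0,1,2],[(349,64),(407,117),(197,138),(124,257),(196,300)])
def ang(n,e):
    pass
for a in(-4,-2,0,2): print(a,((proj(t,stw(p,pol(np.radians(a),.12,.11)))-p[4:6]*-1-[185,145]+.5)*4-.5).round(1),((proj(s,stw(p,pol(np.radians(a),.12,.11)))+p[6:8]-[230,140]+.5)*4-.5).round(1))
E
```

```text
turn deg -1.77 [ 0.4876  0.0788  0.1626 -0.0309  0.3952 -0.1939  0.3053 -0.2317]
[[-0.3  0. ]
 [ 0.2 -0.7]
 [ 0.   0.2]
 [-0.1  0.2]
 [ 0.6 -0. ]
 [-0.5 -0.1]
 [-0.2 -0.2]
 [ 0.1  0.2]
 [-0.2  0.2]
 [ 0.4 -0.2]
 [ 0.1 -0.3]
 [ 0.5  0.1]
 [-0.4  1. ]
 [-0.5 -0.4]]
sd 0.26872192811527573
-4 [[215.5 158.8]] [[374.2 202.7]]
-2 [[222.6 157.1]] [[368.9 205.4]]
0 [[229.7 155.5]] [[363.6 208.2]]
2 [[236.8 153.9]] [[358.2 211.1]]
```

View pics/top6cap.png

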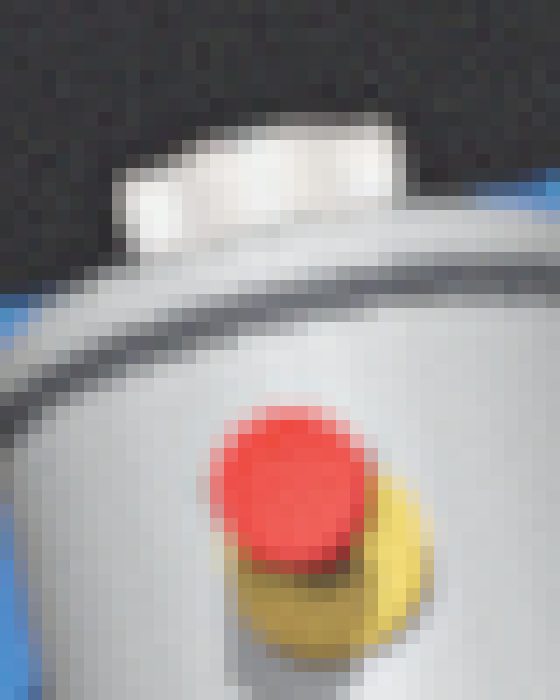

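View pics/scene6cap.png

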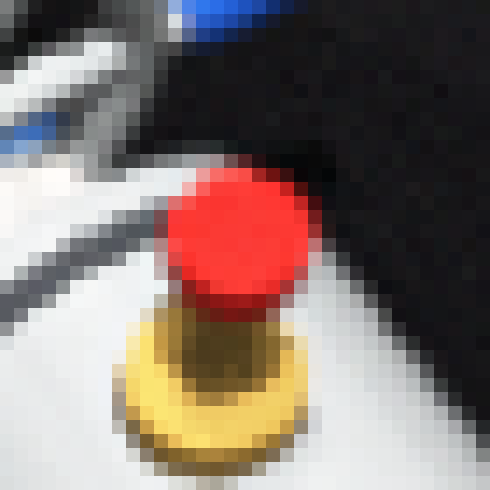

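```bash
python3 - <<'E'
from h import *
p=np.load('p.npy')
for th in (28,30):
    p[3]=np.radians(th)
    overlay('w6',p,np.radians(-30),'tmp');a=cv2.imread('pics/tmp.png')[150:290,0:240];cv2.imwrite(f'pics/w6z{th}.png',cv2.resize(a,None,fx=3,fy=3,interpolation=3))
rows(p,np.r_[[[0,0,.35],[0,-.012,.25]],push([28,30,31,32,32.5,33,33.5])])
E
```

```text
clock 11.32 stand pos [-0.021   0.1731  0.3516] F [ 0.2 -0.1 -0.5] w 0.0003
yaw 0.005
[[ -20. -173.    2.]
 [ -21. -185.  102.]
 [ -21. -201.  103.]
 [ -21. -205.  104.]
 [ -21. -206.  105.]
 [ -21. -208.  106.]
 [ -21. -209.  106.]
 [ -21. -210.  107.]
 [ -21. -210.  107.]]
```

View pics/w6z28.png

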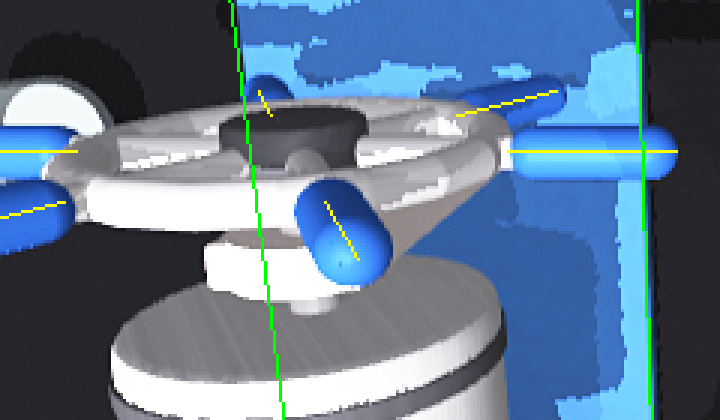

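Call:
servo_tool([
  {"tx":-5,"ty":-40,"tz":2,"yaw":0,"fingers":1},
  {"tx":-10,"ty":-80,"tz":2,"yaw":0,"fingers":1},
  {"tx":-15,"ty":-120,"tz":2,"yaw":0,"fingers":1},
  {"tx":-20,"ty":-160,"tz":2,"yaw":0,"fingers":1},
  {"tx":-21,"ty":-178,"tz":20,"yaw":0,"fingers":1},
  {"tx":-21,"ty":-180,"tz":60,"yaw":0,"fingers":1},
  {"tx":-21,"ty":-184,"tz":100,"yaw":0,"fingers":1},
  {"tx":-21,"ty":-192,"tz":103,"yaw":0,"fingers":1},
  {"tx":-21,"ty":-199,"tz":103,"yaw":0,"fingers":1},
  {"tx":-21,"ty":-203,"tz":104,"yaw":0,"fingers":1},
  {"tx":-21,"ty":-206,"tz":105,"yaw":0,"fingers":1},
  {"tx":-21,"ty":-208,"tz":106,"yaw":0,"fingers":1},
  {"tx":-21,"ty":-209,"tz":106,"yaw":0,"fingers":1},
  {"tx":-21,"ty":-210,"tz":107,"yaw":0,"fingers":1},
  {"tx":-21,"ty":-210,"tz":107,"yaw":0,"fingers":1},
  {"tx":-21,"ty":-210,"tz":107,"yaw":0,"fingers":1},
])

```text
clock: 12.65
ee_pos: [0.4949, 0.0418, 0.2457]
eef_rot: [-0.003, -0.084, 0.996, -0.002]
contact_force: [1.1, 1.5, 2.8]
gripper_width: 0.0
```

Call:
servo_tool([
  {"tx":0,"ty":8,"tz":-2,"yaw":0,"fingers":1},
  {"tx":0,"ty":8,"tz":-40,"yaw":0,"fingers":1},
  {"tx":0,"ty":8,"tz":-80,"yaw":0,"fingers":1},
  {"tx":10,"ty":48,"tz":-105,"yaw":0,"fingers":1},
  {"tx":20,"ty":88,"tz":-105,"yaw":0,"fingers":1},
  {"tx":20,"ty":128,"tz":-105,"yaw":0,"fingers":1},
  {"tx":20,"ty":168,"tz":-105,"yaw":0,"fingers":1},
  {"tx":20,"ty":208,"tz":-105,"yaw":0,"fingers":1},
  {"tx":20,"ty":208,"tz":-105,"yaw":0,"fingers":1},
  {"tx":20,"ty":208,"tz":-105,"yaw":0,"fingers":1},
])

```text
clock: 13.48
ee_pos: [0.4395, 0.2465, 0.3496]
eef_rot: [-0.003, -0.087, 0.996, -0.002]
contact_force: [0.2, -1.2, 0.2]
gripper_width: -0.0002
```

```bash
python3 - <<'E'
from h import *
p=np.load('p.npy')
save('wrist','w7');p[3]=np.radians(30);overlay('w7',p,np.radians(-30),'w7o')
a=cv2.imread('pics/w7o.png')[150:290,0:240];cv2.imwrite(f'pics/w7z.png',cv2.resize(a,None,fx=3,fy=3,interpolation=3))
rows(p,[[0,0,.36]])
for n in('scene','top'):
    c=save(n,n+'7')
    a=cv2.imread('pics/'+n+'7.png');a=a[145:285,185:345] if n=='top' else a[140:290,230:380]
    cv2.imwrite('pics/'+n+'7z.png',cv2.resize(a,None,fx=4,fy=4,interpolation=3))
E
```

```text
clock 13.53 stand pos [-0.0205  0.1721  0.3496] F [ 0.7 -1.5  0.1] w -0.0
yaw 0.008
[[ -19. -172.  -10.]]
```

View pics/w7z.png

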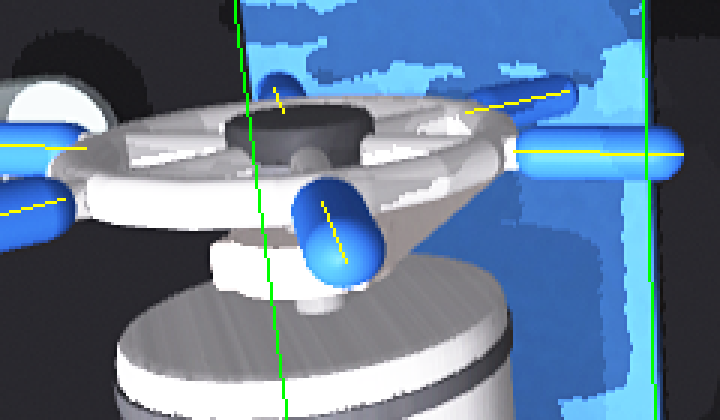

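View pics/scene7z.png

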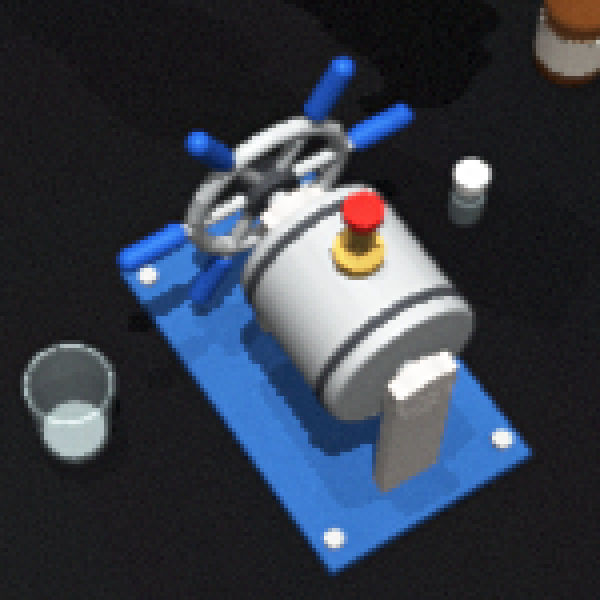

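View pics/top7z.png

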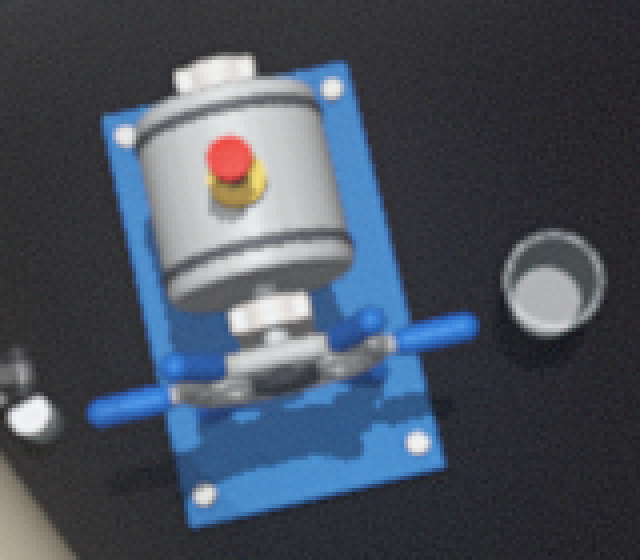

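```bash
python3 - <<'E'
from fit import *
p=fit((230,155),(363.5,208),[-1,-2,0,1,2],[(345,64),(408,114),(194,142),(124,260),(199,300)])
np.save('p2.npy',p)
print(stw(p,[[.11,0,.27]]))
rows(p,[[.11,0,.35],[.11,0,.28],[.11,0,.27]])
E
```

```text
turn deg 0.03 [ 0.4875  0.0786  0.1625  0.0006  0.3678 -0.1904  0.3644 -0.1968]
[[-0.3  0.1]
 [ 0.3 -0.7]
 [ 0.   0.3]
 [-0.1  0.2]
 [ 0.6  0. ]
 [-0.5 -0.1]
 [-0.2 -0.2]
 [-0.   0.1]
 [-0.   0.1]
 [ 0.4 -0. ]
 [ 0.  -0.2]
 [ 0.2  0. ]
 [-0.3  0.9]
 [-0.3 -0.5]]
sd 0.2678654285609674
[[0.59607862 0.0964404  0.27      ]]
clock 13.63 stand pos [-0.0195  0.1695  0.3498] F [ 0.5 -0.1 -0.2] w 0.0002
yaw 0.005
[[-129. -170.   -0.]
 [-129. -170.   70.]
 [-129. -170.   80.]]
```

Call:
servo_tool([
  {"tx":-24,"ty":-31,"tz":0,"yaw":0,"fingers":1},
  {"tx":-48,"ty":-63,"tz":0,"yaw":0,"fingers":1},
  {"tx":-72,"ty":-95,"tz":0,"yaw":0,"fingers":1},
  {"tx":-96,"ty":-127,"tz":0,"yaw":0,"fingers":1},
  {"tx":-120,"ty":-158,"tz":0,"yaw":0,"fingers":1},
  {"tx":-129,"ty":-170,"tz":0,"yaw":0,"fingers":1},
  {"tx":-129,"ty":-170,"tz":0,"yaw":0,"fingers":1},
  {"tx":-129,"ty":-170,"tz":0,"yaw":0,"fingers":1},
])

```text
clock: 14.3
ee_pos: [0.5962, 0.0947, 0.3493]
eef_rot: [-0.004, -0.082, 0.997, -0.003]
contact_force: [-0.1, 1.3, -0.8]
gripper_width: 0.0001
```

```bash
python3 - <<'E'
from fit import *
p=np.load('p2.npy')
rows(p,[[.11,0,.35],[.11,0,.28],[.11,0,.27]])
save('wrist','w8');c=save('scene','scene8');cv2.imwrite('pics/s8z.png',cv2.resize(c['image'][120:270,230:380,::-1],None,fx=4,fy=4))
E
```

```text
clock 14.3 stand pos [ 0.1099 -0.0017  0.3493] F [-0.1  1.3 -0.8] w 0.0001
yaw 0.001
[[-0.  2. -1.]
 [-1.  2. 69.]
 [-1.  2. 79.]]
```

View pics/w8.png

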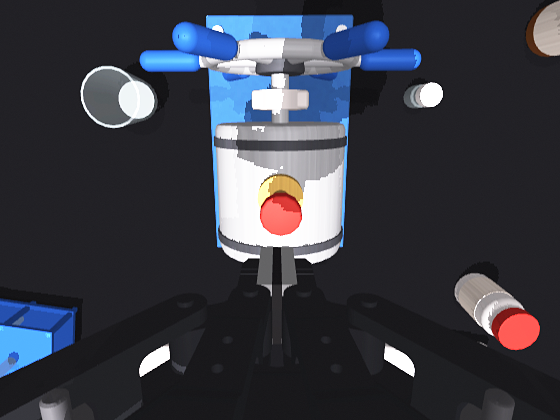

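View pics/s8z.png

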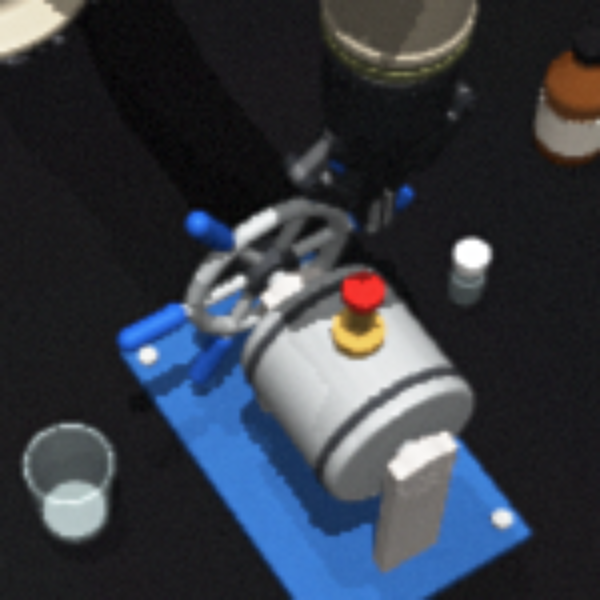

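```bash
python3 - <<'E'
from fit import *
p=np.load('p2.npy');c=wc('w8')
for a in(-1,0,1):print(a,proj(c,stw(p,np.r_[pol(np.radians(a),.12,.11),pol(np.radians(a),.06,.11),pol(np.radians(a-30),.122,0),pol(np.radians(a+30),.122,0)])).round(1).tolist())
print(proj(c,stw(p,C[2:])).round(1))
E
```

```text
-1 [[282.3, 214.7], [280.1, 194.4], [382.4, 34.4], [181.7, 33.7]]
0 [[279.1, 214.7], [278.8, 194.4], [379.9, 34.0], [179.1, 34.1]]
1 [[275.8, 214.7], [277.5, 194.4], [377.3, 33.6], [176.6, 34.5]]
[[204.3  13.6]
 [353.4  13.5]]
```

Call:
servo_tool([
  {"tx":0,"ty":2,"tz":25,"yaw":0,"fingers":1},
  {"tx":0,"ty":2,"tz":50,"yaw":0,"fingers":1},
  {"tx":0,"ty":2,"tz":68,"yaw":0,"fingers":1},
  {"tx":0,"ty":2,"tz":73,"yaw":0,"fingers":1},
  {"tx":0,"ty":2,"tz":76,"yaw":0,"fingers":1},
  {"tx":0,"ty":2,"tz":78,"yaw":0,"fingers":1},
  {"tx":0,"ty":2,"tz":80,"yaw":0,"fingers":1},
  {"tx":0,"ty":2,"tz":81,"yaw":0,"fingers":1},
  {"tx":0,"ty":2,"tz":82,"yaw":0,"fingers":1},
  {"tx":0,"ty":2,"tz":83,"yaw":0,"fingers":1},
  {"tx":0,"ty":2,"tz":83,"yaw":0,"fingers":1},
])

```text
clock: 15.32
ee_pos: [0.5949, 0.099, 0.2672]
eef_rot: [-0.003, -0.084, 0.996, -0.002]
contact_force: [0.1, 1.3, 3.2]
gripper_width: 0.0001
```

Call:
servo_tool([
  {"tx":0,"ty":0,"tz":0.5,"yaw":0,"fingers":1},
  {"tx":0,"ty":0,"tz":1,"yaw":0,"fingers":1},
  {"tx":0,"ty":0,"tz":1.5,"yaw":0,"fingers":1},
  {"tx":0,"ty":0,"tz":2,"yaw":0,"fingers":1},
  {"tx":0,"ty":0,"tz":2,"yaw":0,"fingers":1},
])

```text
clock: 15.73
ee_pos: [0.595, 0.099, 0.2652]
eef_rot: [-0.003, -0.084, 0.996, -0.002]
contact_force: [-0.3, 0.7, 3.9]
gripper_width: -0.0001
```

Call:
servo_tool([
  {"tx":0,"ty":0,"tz":0.7,"yaw":0,"fingers":1},
  {"tx":0,"ty":0,"tz":1.4,"yaw":0,"fingers":1},
  {"tx":0,"ty":0,"tz":2.1,"yaw":0,"fingers":1},
  {"tx":0,"ty":0,"tz":2.8,"yaw":0,"fingers":1},
  {"tx":0,"ty":0,"tz":3.3,"yaw":0,"fingers":1},
  {"tx":0,"ty":0,"tz":3.3,"yaw":0,"fingers":1},
])

```text
clock: 16.23
ee_pos: [0.595, 0.099, 0.2622]
eef_rot: [-0.002, -0.084, 0.996, -0.002]
contact_force: [-1.3, 0.9, 7.0]
gripper_width: 0.0001
```

Call:
servo_tool([
  {"tx":0,"ty":0,"tz":0.3,"yaw":0,"fingers":1},
  {"tx":0,"ty":0,"tz":0.6,"yaw":0,"fingers":1},
  {"tx":0,"ty":0,"tz":0.6,"yaw":0,"fingers":1},
])

```text
clock: 16.48
ee_pos: [0.595, 0.099, 0.2621]
eef_rot: [-0.002, -0.084, 0.996, -0.002]
contact_force: [-2.1, 1.0, 8.7]
gripper_width: -0.0001
```

Call:
servo_tool([
  {"tx":0,"ty":0,"tz":0.3,"yaw":0,"fingers":1},
  {"tx":0,"ty":0,"tz":0.3,"yaw":0,"fingers":1},
  {"tx":0,"ty":0,"tz":-2,"yaw":0,"fingers":1},
  {"tx":0,"ty":0,"tz":-5,"yaw":0,"fingers":1},
  {"tx":0,"ty":0,"tz":-9,"yaw":0,"fingers":1},
  {"tx":0,"ty":0,"tz":-15,"yaw":0,"fingers":1},
  {"tx":0,"ty":0,"tz":-40,"yaw":0,"fingers":1},
  {"tx":0,"ty":0,"tz":-70,"yaw":0,"fingers":1},
  {"tx":0,"ty":0,"tz":-87,"yaw":0,"fingers":1},
  {"tx":0,"ty":0,"tz":-87,"yaw":0,"fingers":1},
  {"tx":0,"ty":0,"tz":-87,"yaw":0,"fingers":1},
])

```text
clock: 17.4
ee_pos: [0.5957, 0.0991, 0.35]
eef_rot: [-0.001, -0.083, 0.997, -0.002]
contact_force: [0.7, -0.1, -0.0]
gripper_width: -0.0001
```

```bash
python3 - <<'E'
from fit import *
p=np.load('p2.npy')
save('wrist','w9');c=save('scene','scene9');cv2.imwrite('pics/s9z.png',cv2.resize(c['image'][120:270,230:380,::-1],None,fx=4,fy=4))
c=wc('w9')
for a in(-1,0,1):print(a,proj(c,stw(p,np.r_[pol(np.radians(a),.12,.11),pol(np.radians(a),.06,.11),pol(np.radians(a-30),.122,0),pol(np.radians(a+30),.122,0)])).round(1).tolist())
s=manip.observe();print(s['contact_force'],s['joint_velocities'].round(3))
E
```

```text
-1 [[275.3, 213.7], [274.5, 193.3], [375.6, 33.9], [174.9, 32.4]]
0 [[272.1, 213.7], [273.2, 193.3], [373.0, 33.5], [172.3, 32.7]]
1 [[268.8, 213.6], [271.9, 193.3], [370.4, 33.1], [169.8, 33.1]]
[-0.24755001  1.08089154 -0.25518544] [-0.001  0.01  -0.001  0.005 -0.001  0.    -0.001]
```

View pics/w9.png

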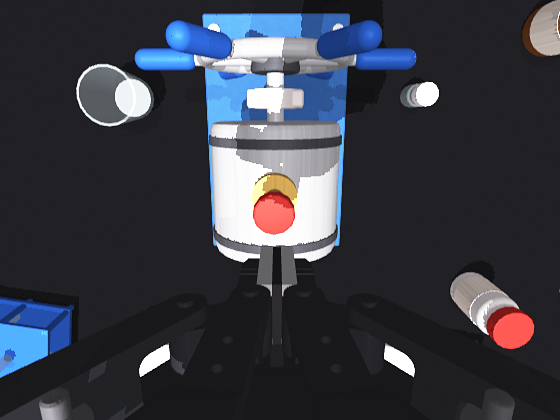

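View pics/s9z.png

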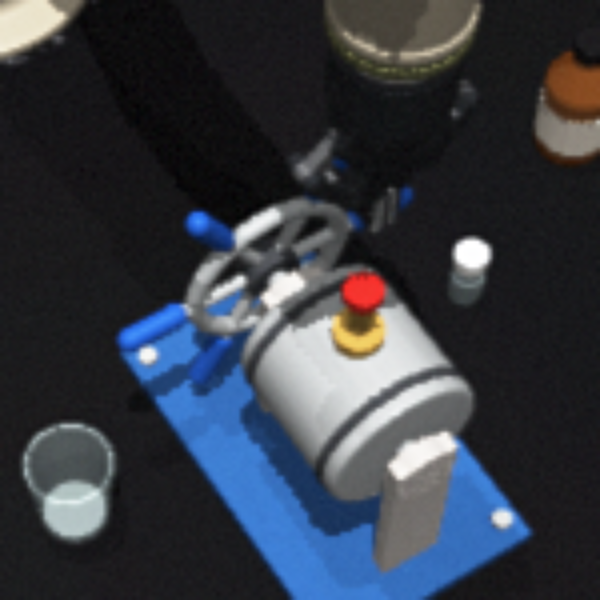

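Stem is unchanged: cap at (274,213) and flange at (275,190) in the wrist picture, and cap at (362,291) in the scene crop, as before the press. The cap is back out and the robot is clear.

```bash
python3 -c "
from bench import close_job;print(close_job())"
```

```text
the job is handed in; nothing more can be done
None
```

The drum is turned with the vent stem straight up, and the cap has been pressed fully down and has sprung back. I handed the job in at about 17.5 s, inside the 54 s limit.

- **Turning:** I pushed the blue spokes with shut fingers: two pushes of about 60° each, then a third spoke with two small corrections. The turn went from about -146° to 0°, and the fit over the two fixed cameras' pictures gave 0.03° (uncertainty about 0.3°). The stem and cap were not touched before that.
- **Pressing:** I pressed the cap slowly from above. It stopped moving at a fingertip height of 0.2621 m, where fully in is about 0.262 m. By then the force had risen to 8.7 N, above the 5.5 N needed. I then lifted straight off.
- **Last checks:**
  - The cap is back out and sits in the same place in the scene picture as before the press.
  - In the wrist picture the stem is upright to within about half a degree.
  - The arm is about 80 mm above the cap, with no contact force beyond sensor noise.
  - The beaker, vial and the other loose items I could see had not moved. I did not look again at the stirring rod and the measuring cylinder.
- **Disagreement:** The wrist-camera overlay was about 2 pixels (roughly 1 mm) sideways from my stand pose. The shift was the same for the plate, stem and spokes, so I put it down to calibration.

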